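# Set the bag sealer's seal-time fader and snap its splash cover on

## Robot

A 6-joint arm with a two-finger parallel gripper is mounted at the origin on a cart in front of the work surface, level with it; the furniture and walls round the work are solid. World frame = base frame: x ahead of the robot, y to its left, z up, the work surface at z = 0. Lengths are in m, angles in rad, forces in N, time in s.
With the tool pointing down it reaches from about 0.35 to 0.775 m from the base axis. Payload 5.5 kg.
Tool frame: the origin (TCP) lies midway between the tips of the shut fingers; the grasp point (between the pads) lies 19 mm behind it; z points along the fingers, y is the line along which they close (so a half turn about z gives the same grasp; the last joint's range is limited). The gripper opens to 85 mm and grips with 20 to 120 N. Pads are 22 mm wide; open, the fingers measure 114 mm over their backs; the gripper's body (76 mm by 85 mm) begins 54 mm behind the grasp point. The pads swing forward as they close: fully open they stand 13 mm farther back than shut.
Start: joints at [-1.285, 0.313, 0.046, 1.304, 0, 1.431], TCP at [0.238, -0.524, 0.231] pointing down, gripper open.
Joint ranges: [-2.76, 2.76], [-0.86, 1.69], [-1.03, 1.26], [-2.2, 2.34], [-1.47, 1.5], [-3.14, 3.14]. Speed limits (rad/s): [2.57, 2.57, 3.14, 3.14, 3.14, 3.14].

## Interface

Orientations are given as a unit quaternion [w, x, y, z].
In Python, from workcell import env gives the robot as it stands. The module is installed in compiled form; this text tells all that it offers.
- The arm moves only by the tool carry_out, never from a script. Its argument "series" is a list of rows, each an object with "delta_rot": the turn, a rotation vector about the world's x, y, z normalised to -1 to 1, where 1 is 0.1 rad, a list of three; "travel": the shift along the world's x, y, z normalised to -1 to 1, where 1 is 0.025 m, a list of three; "fingers": the closure, from -1 (fully open) to 1 (shut). In form: [{"delta_rot": [ax, ay, az], "travel": [tx, ty, tz], "fingers": fingers}, ...]. A call has 1 to 5 rows; each row shifts and turns the commanded pose from where the row before left it; what a row does not reach is not made up. A row lasts 1/8 s, in which the tool goes at most 62.5 mm and 10.7 degrees, less where a joint would pass 70% of its speed; a pose out of reach is approached as far as the arm can. A call with a number of a shift or a turn outside -1 to 1 is refused whole. A call with a gripper value outside its range is refused whole. The fingers move at their own pace and stop on an object; "squeeze" is the grip in N (left out, the last holds). Time passes only in rows, so rows that do not move let the fingers close. It gives the time, the measured TCP pose, the force, the opening and the grip force at its end, in the units of the state.
- env.get_state(): the state, without advancing time (a new reading comes with each control period).
- env.read_camera(name): name is "side" or "top"; returns a dict with "color" (400x640x3 uint8, red, green, blue), "fx", "fy", "cx", "cy" (pixels), "world_from_camera" (4x4, takes a point from camera to world coordinates). Camera axes: x right, y up, looking along -z (the intrinsics and any distortion apply to the point x, -y, -z); pixel columns grow to the right and rows downward; lengths in m; the calibration is good to about 2 mm. A picture is of the moment at which its call begins. There is no depth.
- env.hand_in(): hands the job in; it is judged then, once.
The state is a dict: "clock": time; "joint_pos": joint angles; "qvel": joint speeds; "tau": joint torques, N m; "tcp_pos": TCP position; "orientation": TCP orientation; "wrist_force": force on the tool from outside, world axes, zero at the start; "ft_torque": the same for the moment, N m; "finger_gap": finger opening in m; "grip_force": force on a finger pad.
Only numpy, scipy, OpenCV 4.12 (cv2) and the standard library are available. Lean on these libraries where they do the work, as an engineer would, in place of code of your own. Each camera call takes 0.05 s, during which the arm holds its last target. There are 200 camera calls.

## Task

Get the bag sealer's unplugged grey control box ready for wash-down: slide the white fader along its slot until the line on it points at the red set-point pointer, leaving the pointer where it is. Then take the blue splash cover with the clear window by its rib, put it squarely over the fader panel and press it straight down, firmly but without slamming it, until both blue end clips have snapped over its ledges and it sits fully home on the box. Finish while still pressing the cover down firmly with the gripper, do not let go, and leave everything else on the table alone.

Things in the scene. Friction and masses are not known exactly. Their poses are not given: they have to be found in the camera images.
- control_box: grey control box fixed to the table, 104 (x) x 150 (y) x 34 mm, plus a spring clip on each y end (about 184 mm over the clips' flared tips). Origin: centre of its underside; y runs along the fader's slot, x from the scale side to the slot side, z up. Its short unplugged lead lies along its +x side.
- box_deck (a point): centre of the box's flat top (deck), 34 mm above its underside, where the cover's rim comes to rest. A black panel on it has its face 36 mm above the underside and is ringed by a rounded rubber bead, 68 x 128 mm outside, 4.5 mm proud of the deck, that the cover drops over. Only the fader stands more than 3 mm above the panel.
- fader (a joint): position of the fader along the slot, 0 to 0.060 m, growing towards the box's +y; it slides with about 1.2 N and stays where it is left. Fader and pointer are in line when fader equals set_pointer. It starts near 0.
- fader_top (a point): centre of the top of the white fader cap, 53 mm above the box's underside; the cap is 22 mm (box x) x 12 mm (box y) and stands 17 mm proud of the panel, with a black line across its middle; it can be pinched from above on either pair of faces
- set_pointer (a joint): position of the red set-point pointer along the scale beside the slot, same zero and direction as fader, 0.028 to 0.058 m; stiff, must not be moved
- pointer_tip (a point): tip of the flat red pointer, on the scale at the fader's low-x side, 20.5 mm from the fader's centre line across the slot; its frame is turned as the box's
- cover: loose clip-on splash cover lying open side down, 80 (x) x 140 (y) x 34 mm, walls 4 mm (2 mm play to the bead all round), 0.06 to 0.13 kg; blue with a clear window; on each y end wall a ledge 34 mm wide, projecting 7 mm, 14 to 18 mm above the rim. Origin: centre of its lower rim, z up, y its long side. Fits either way round. Home: origin on box_deck, long sides parallel.
- cover_rib_top (a point): centre of the top of the cover's grip rib: 12 mm thick (cover x), 56 mm long (cover y), standing 25 mm above the window, top 59 mm above the cover's lower rim. Take it from above, fingers on its two long faces.
- clip_left (a joint): blue spring clip at the box's +y end, pivoted low, tip 78 mm above the box's underside: 0 = upright, positive = bent outward (rad). Cover ledges meet the clips' ramps about 12 mm above home, bend both to about 0.11 rad as the force grows to 10 to 17 N in all; about 2 mm above home they spring back to 0 over the ledges and the force drops.
- clip_right (a joint): the same clip at the box's -y end; 0 = upright, positive = bent outward (rad). Each hook's flat underside lies 53 mm above the box's underside, 1 mm over the ledge of a cover that is home.
- sample_cup_0: white lidded sample cup, 62x62x42 mm, bystander; origin at the centre of its underside
- sample_cup_1: second white lidded sample cup, 62x62x42 mm, bystander; origin at the centre of its underside
- check_weight_500: beige bottle-shaped 500 g check weight, 38x38x52 mm, bystander; origin at the centre of its underside

How it is judged:
By the outcome, as a careful person would: the job done as asked, in the order asked, and still so for the second after the job is handed in, while the arm keeps its last pose, push and grip.
It also fails if it takes over 54 s, if anything falls off the work surface, if the arm or the gripper's body presses on something with over 40 N, if the wrist force passes 120 N, or if a joint passes its speed limit or range.

## Working session

There is one attempt and no reset: what is moved stays moved. The work goes in short steps, Python scripts to look and compute and a tool call to move; the robot and the scene stay as the last step left them, time stands still between calls to the robot, and variables do not carry over. Pictures are saved under pics/ and viewed, at most 10 in all, crops included, and the job is handed in when it is done.

Besides the shell and the picture viewer there is one more tool, called after "Call:" as name(argument=value, ...), one argument or row to a line, values as JSON. carry_out: Moves the arm, as the interface text tells. Its arguments: {"type":"object","properties":{"series":{"type":"array","items":{"type":"object","properties":{"delta_rot":{"type":"array","items":{"type":"number"}},"travel":{"type":"array","items":{"type":"number"}},"fingers":{"type":"number"}}}},"squeeze":{"type":"number"}},"required":["series"]}

```bash
mkdir -p pics
cat > h.py <<'E'
import numpy as np, cv2
from workcell import env
def cam(n):
    c=env.read_camera(n); np.savez('pics/'+n+'.npz',**{k:np.array(v) for k,v in c.items()}); return c
def load(n): return np.load('pics/'+n+'.npz')
def px2w(c,u,v,z):
    T=c['world_from_camera']; d=np.array([(u-c['cx'])/c['fx'],-(v-c['cy'])/c['fy'],-1.]); d=T[:3,:3]@d; o=T[:3,3]
    return o+d*(z-o[2])/d[2]
def w2px(c,p):
    T=c['world_from_camera']; q=T[:3,:3].T@(np.array(p)-T[:3,3]); return np.array([c['cx']-c['fx']*q[0]/q[2], c['cy']+c['fy']*q[1]/q[2]])
def save(c,f,box=None,s=1):
    im=c['color'][:,:,::-1]
    if box: im=im[box[1]:box[3],box[0]:box[2]]
    cv2.imwrite('pics/'+f,cv2.resize(im,None,fx=s,fy=s,interpolation=cv2.INTER_CUBIC))
E
python3 - <<'E'
from h import *
for n in('top','side'):
    c=cam(n); save(c,n+'0.png'); print([k for k in c],c['fx'],c['cx'],c['cy'],np.round(c['world_from_camera'],3).tolist())
print(env.get_state())
E
```

```text
['color', 'fx', 'fy', 'cx', 'cy', 'world_from_camera'] 379.3828286059797 316.65837887371697 195.24239350624762 [[0.02, 0.994, -0.104, 0.407], [-1.0, 0.021, 0.006, -0.078], [0.008, 0.104, 0.995, 1.221], [0.0, 0.0, 0.0, 1.0]]
['color', 'fx', 'fy', 'cx', 'cy', 'world_from_camera'] 380.7361187383311 315.3063544654037 193.35160438912797 [[-0.952, 0.149, -0.267, 0.227], [-0.305, -0.404, 0.862, 0.899], [0.02, 0.902, 0.43, 0.567], [0.0, 0.0, 0.0, 1.0]]
{'clock': 0.1, 'joint_pos': array([-1.28459613e+00,  3.13946670e-01,  4.50837664e-02,  1.30359524e+00,
       -2.38067724e-05,  1.43119228e+00]), 'qvel': array([-0.0007409 , -0.002748  ,  0.0021831 ,  0.00136694, -0.0015744 ,
        0.00064974]), 'tau': array([ 3.73596529e-03, -4.81727028e+01,  2.99243349e+01,  1.28019409e-02,
       -6.99405155e-05, -6.03888139e-06]), 'tcp_pos': array([ 0.23735754, -0.52322031,  0.23048227]), 'orientation': array([-8.27805599e-04,  9.77421481e-01,  2.11297320e-01, -7.27208867e-05]), 'wrist_force': array([ 0.52165857, -0.1466268 , -0.00448278]), 'ft_torque': array([0.03354033, 0.017372  , 0.00442226]), 'grip_force': 0.0, 'finger_gap': 0.0853741438812689}
```

View pics/top0.png

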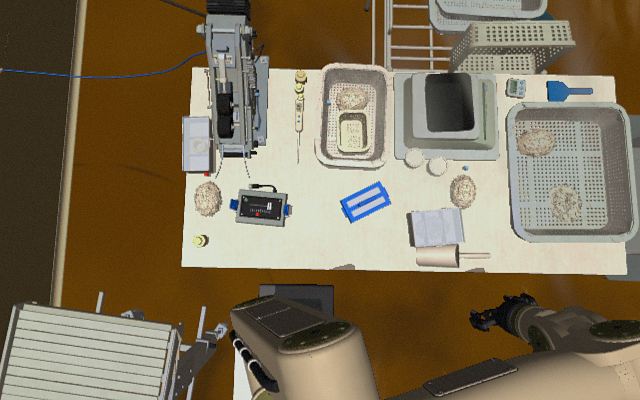

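View pics/side0.png

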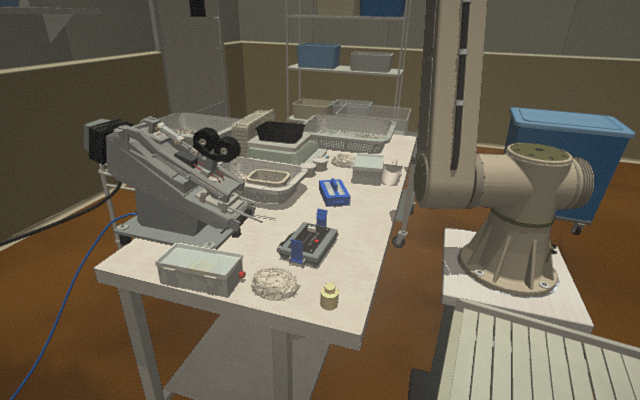

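The top view shows the control box near (262,207), its lead running to the top. The cover is near (365,202), tilted about 25°. Next, enlarged crops of both.

Run:
```python
from h import *
c=load('top'); 
a=c['color'][175:235,222:302,::-1]; b=c['color'][175:235,325:405,::-1]
f=lambda i:cv2.resize(i,None,fx=9,fy=9,interpolation=cv2.INTER_CUBIC)[:, :]
cv2.imwrite('pics/t1.png',f(a)); 
s=load('side'); d=s['color'][205:270,270:345,::-1]; e=s['color'][170:215,310:360,::-1]
cv2.imwrite('pics/s1.png',np.hstack([cv2.resize(d,(520,450),interpolation=2),cv2.resize(e,(280,450*1),interpolation=2)]))
cv2.imwrite('pics/t2.png',f(b))
```

```text
(no output)
```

View pics/t1.png

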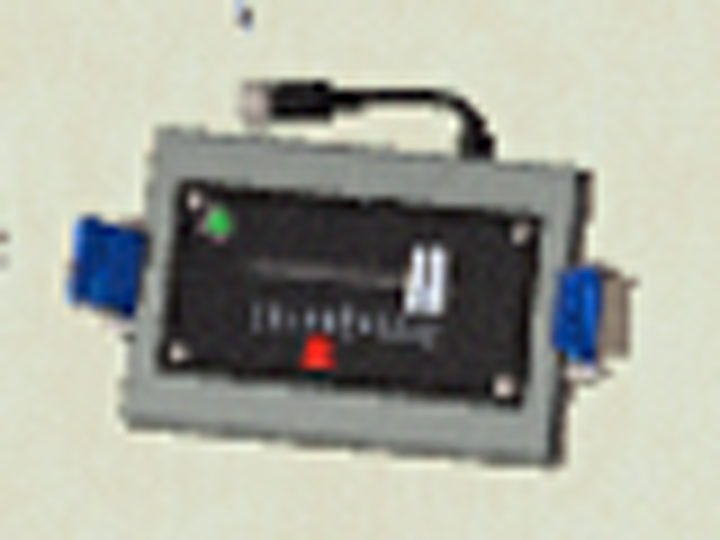

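View pics/t2.png

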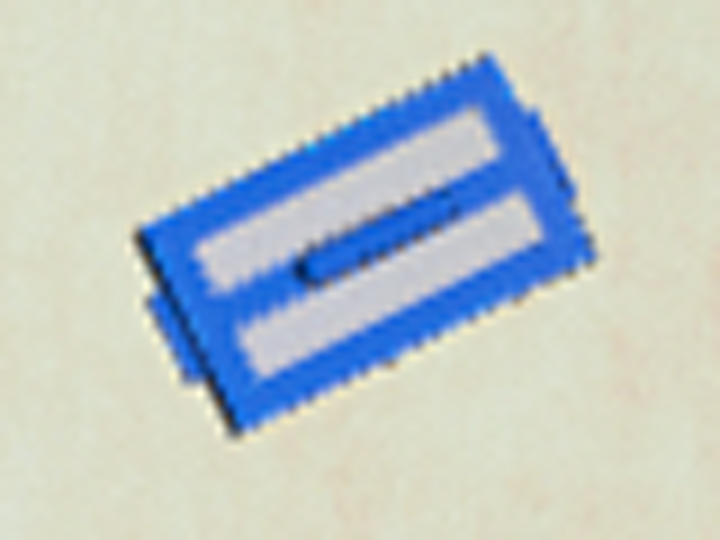

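Box deck corners in the t1 crop are about (157,128), (582,170), (548,466) and (125,428). The fader cap is at (427,279) and the red pointer at (317,345). Cover top corners in t2 are about (142,232), (490,55), (597,258) and (237,430).

View pics/s1.png

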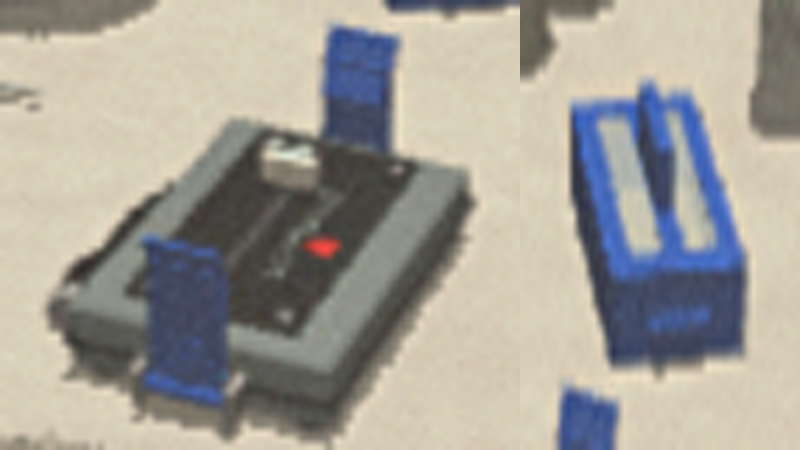

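```bash
cat > m.py <<'E'
from h import *
c=load('top')
def P(x,y,z,u0,v0=175): return px2w(c,u0+(x+.5)/9-.5,v0+(y+.5)/9-.5,z)
f=lambda a:np.round(a,4).tolist()
def rep(n,pts,z,u0):
    w=np.array([P(x,y,z,u0) for x,y in pts]); TL,TR,BR,BL=w
    d=(TL-TR)+(BL-BR); yaw=np.arctan2(-d[0],d[1]); e=(TL-BL)+(TR-BR)
    print(n,f(w.mean(0)),'yaw(y axis)',round(yaw,4),'yaw x',round(np.arctan2(e[1],e[0]),4),'L',np.linalg.norm(d)/2,np.linalg.norm(e)/2)
    return w.mean(0),yaw
o,yaw=rep('box',[(157,128),(582,170),(548,466),(125,428)],.034,222)
rep('screws',[(195,202),(520,232),(504,385),(178,352)],.037,222)
rep('cover',[(142,232),(490,55),(597,258),(237,430)],.034,325)
rep('covwin',[(195,245),(480,108),(545,235),(262,378)],.034,325)
fad=P(427,279,.053,222); poi=P(317,337,.037,222)
R=np.array([[np.cos(yaw),-np.sin(yaw)],[np.sin(yaw),np.cos(yaw)]])
print('fader',f(fad),'box frame',f(R.T@(fad-o)[:2]),'ptr',f(poi),f(R.T@(poi-o)[:2]))
print('rib',f(P(380,237,.059,325)))
E
python3 m.py
```

```text
box [0.489, 0.0887, 0.034] yaw(y axis) -0.0739 yaw x -0.075 L 0.14824765295075712 0.1043888099807917
screws [0.4904, 0.0897, 0.037] yaw(y axis) -0.0763 yaw x -0.0731 L 0.11356443376126464 0.05294197210507335
cover [0.5146, -0.2388, 0.034] yaw(y axis) 0.4768 yaw x 0.4748 L 0.13886532763498416 0.07824515039968455
covwin [0.5154, -0.2402, 0.034] yaw(y axis) 0.4767 yaw x 0.4779 L 0.11142596882545061 0.05080936925395818
fader [0.4945, 0.061, 0.053] box frame [0.0075, -0.0273] ptr [0.4748, 0.1003, 0.037] [-0.0151, 0.0105]
rib [0.5146, -0.2399, 0.059]
```

The side view confirms it: fader near the -y end, pointer mid-scale, both clips upright and the cover lying rib up. Now I move above the fader, closing along box x, at yaw ≈ 1.496.

Call:
carry_out(
  series=[
    {"travel": [0.43, 0.97, 0], "delta_rot": [0, 0, 0.446], "fingers": 0},
    {"travel": [0.43, 0.97, 0], "delta_rot": [0, 0, 0.446], "fingers": 0},
    {"travel": [0.43, 0.97, 0], "delta_rot": [0, 0, 0.446], "fingers": 0},
    {"travel": [0.43, 0.97, 0], "delta_rot": [0, 0, 0.446], "fingers": 0},
    {"travel": [0.43, 0.97, 0], "delta_rot": [0, 0, 0.446], "fingers": 0},
  ],
  squeeze=20,
)

```text
clock: 0.72
tcp_pos: [0.2914, -0.4014, 0.2309]
orientation: [-0.0, 0.948, 0.319, -0.0]
wrist_force: [-0.2, 0.3, 0.2]
finger_gap: 0.0425
grip_force: 0.0
```

Call:
carry_out(
  series=[
    {"travel": [0.43, 0.97, 0], "delta_rot": [0, 0, 0.446], "fingers": 0},
    {"travel": [0.43, 0.97, 0], "delta_rot": [0, 0, 0.446], "fingers": 0},
    {"travel": [0.43, 0.97, 0], "delta_rot": [0, 0, 0.446], "fingers": 0},
    {"travel": [0.43, 0.97, 0], "delta_rot": [0, 0, 0.446], "fingers": 0},
    {"travel": [0.43, 0.97, 0], "delta_rot": [0, 0, 0.446], "fingers": 0},
  ],
)

```text
clock: 1.35
tcp_pos: [0.3451, -0.2802, 0.231]
orientation: [-0.0, 0.906, 0.423, -0.0]
wrist_force: [0.4, -0.4, 0.2]
finger_gap: 0.0429
grip_force: 0.0
```

Call:
carry_out(
  series=[
    {"travel": [0.43, 0.97, 0], "delta_rot": [0, 0, 0.446], "fingers": 0},
    {"travel": [0.43, 0.97, 0], "delta_rot": [0, 0, 0.446], "fingers": 0},
    {"travel": [0.43, 0.97, 0], "delta_rot": [0, 0, 0.446], "fingers": 0},
    {"travel": [0.43, 0.97, 0], "delta_rot": [0, 0, 0.446], "fingers": 0},
    {"travel": [0.43, 0.97, 0], "delta_rot": [0, 0, 0.446], "fingers": 0},
  ],
)

```text
clock: 1.98
tcp_pos: [0.3988, -0.159, 0.231]
orientation: [-0.0, 0.853, 0.521, -0.0]
wrist_force: [-0.1, -1.2, 0.0]
finger_gap: 0.0427
grip_force: 0.0
```

Call:
carry_out(
  series=[
    {"travel": [0.43, 0.97, 0], "delta_rot": [0, 0, 0.446], "fingers": 0},
    {"travel": [0.43, 0.97, 0], "delta_rot": [0, 0, 0.446], "fingers": 0},
    {"travel": [0.43, 0.97, 0], "delta_rot": [0, 0, 0.446], "fingers": 0},
    {"travel": [0.43, 0.97, 0], "delta_rot": [0, 0, 0.446], "fingers": 0},
    {"travel": [0.43, 0.97, 0], "delta_rot": [0, 0, 0.446], "fingers": 0},
  ],
)

```text
clock: 2.6
tcp_pos: [0.4525, -0.0378, 0.231]
orientation: [-0.0, 0.79, 0.613, -0.0]
wrist_force: [-0.3, -0.9, 0.3]
finger_gap: 0.0428
grip_force: 0.0
```

Call:
carry_out(
  series=[
    {"travel": [0.43, 0.97, 0], "delta_rot": [0, 0, 0.446], "fingers": 0},
    {"travel": [0.43, 0.97, 0], "delta_rot": [0, 0, 0.446], "fingers": 0},
    {"travel": [0.43, 0.97, 0], "delta_rot": [0, 0, 0.446], "fingers": 0},
    {"travel": [0.43, 0.97, 0], "delta_rot": [0, 0, 0.446], "fingers": 0},
    {"travel": [0, 0, 0], "delta_rot": [0, 0, 0], "fingers": 0},
  ],
)

```text
clock: 3.22
tcp_pos: [0.4956, 0.0595, 0.2308]
orientation: [-0.0, 0.732, 0.681, -0.0]
wrist_force: [-0.4, -0.9, 0.3]
finger_gap: 0.0427
grip_force: 0.0
```

```bash
cat > st.py <<'E'
from h import *
def st():
    s=env.get_state(); q=s['orientation']; from scipy.spatial.transform import Rotation as Ro
    R=Ro.from_quat([q[1],q[2],q[3],q[0]]).as_matrix()
    print('t',s['clock'],'tcp',np.round(s['tcp_pos'],4),'yaw',round(np.arctan2(R[1,0],R[0,0]),4),'z',np.round(R[:,2],4),'F',np.round(s['wrist_force'],2),'M',np.round(s['ft_torque'],2),'gap',round(s['finger_gap'],4),'grip',s['grip_force'],'j6',s['joint_pos'][5])
st()
E
python3 st.py
```

```text
t 3.225 tcp [0.4956 0.0595 0.2308] yaw 1.4986 z [-8.e-04  1.e-04 -1.e+00] F [-0.38 -0.9   0.35] M [-0.04  0.02  0.01] gap 0.0427 grip 0.0 j6 1.6014842918266976
```

Call:
carry_out(
  series=[
    {"travel": [-0.04, 0.06, -1], "delta_rot": [0, 0, 0], "fingers": 0},
    {"travel": [0, 0, -1], "delta_rot": [0, 0, 0], "fingers": 0},
    {"travel": [0, 0, -1], "delta_rot": [0, 0, 0], "fingers": 0},
    {"travel": [0, 0, -1], "delta_rot": [0, 0, 0], "fingers": 0},
    {"travel": [0, 0, -1], "delta_rot": [0, 0, 0], "fingers": 0},
  ],
)

```text
clock: 3.85
tcp_pos: [0.4938, 0.059, 0.1054]
orientation: [-0.0, 0.733, 0.68, -0.0]
wrist_force: [0.8, -0.5, 0.2]
finger_gap: 0.0427
grip_force: 0.0
```

Call:
carry_out(
  series=[
    {"travel": [0, 0, -1], "delta_rot": [0, 0, 0], "fingers": 0},
    {"travel": [0, 0, -0.8], "delta_rot": [0, 0, 0], "fingers": 0},
    {"travel": [0, 0, -0.4], "delta_rot": [0, 0, 0], "fingers": 0},
    {"travel": [0, 0, -0.26], "delta_rot": [0, 0, 0], "fingers": 0},
    {"travel": [0, 0, 0], "delta_rot": [0, 0, 0], "fingers": 0},
  ],
)

```text
clock: 4.47
tcp_pos: [0.4945, 0.0596, 0.0449]
orientation: [0.0, 0.733, 0.68, -0.0]
wrist_force: [-0.5, 0.7, 0.0]
finger_gap: 0.0423
grip_force: 0.0
```

Call:
carry_out(
  series=[
    {"travel": [0, 0, 0], "delta_rot": [0, 0, 0], "fingers": 0.6},
    {"travel": [0, 0, 0], "delta_rot": [0, 0, 0], "fingers": 0.8},
    {"travel": [0, 0, 0], "delta_rot": [0, 0, 0], "fingers": 0.8},
    {"travel": [0, 0, 0], "delta_rot": [0, 0, 0], "fingers": 0.8},
  ],
  squeeze=20,
)

```text
clock: 4.97
tcp_pos: [0.4944, 0.0598, 0.0456]
orientation: [0.0, 0.733, 0.68, 0.0]
wrist_force: [-3.0, -0.1, 6.1]
finger_gap: 0.0215
grip_force: 21.2
```

```bash
python3 st.py; python3 -c "
from h import *
c=cam('top');save(c,'t3.png',(222,175,302,235),9)"
```

```text
t 4.975 tcp [0.4944 0.0598 0.0456] yaw 1.4963 z [ 3.e-04 -3.e-04 -1.e+00] F [-3.03 -0.05  6.09] M [-0.03  0.64 -0.05] gap 0.0215 grip 21.192892491817474 j6 1.6044611916203753
```

View pics/t3.png

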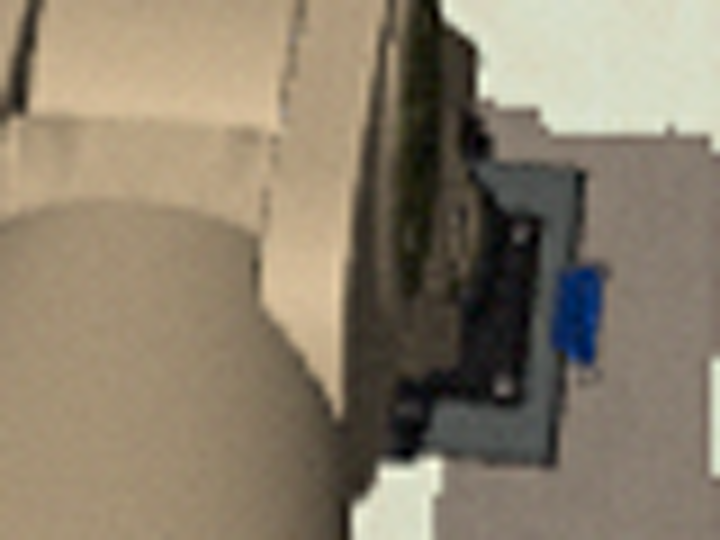

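The arm hides the fader in this view, but the grip (21.5 mm gap, 21 N) shows the cap is pinched. I slide it about 37.8 mm along box +y.

Call:
carry_out(
  series=[
    {"travel": [0.01, 0.15, 0.02], "delta_rot": [0, 0, 0], "fingers": 0.8},
    {"travel": [0.03, 0.4, 0], "delta_rot": [0, 0, 0], "fingers": 0.8},
    {"travel": [0.03, 0.4, 0], "delta_rot": [0, 0, 0], "fingers": 0.8},
    {"travel": [0.03, 0.4, 0], "delta_rot": [0, 0, 0], "fingers": 0.8},
    {"travel": [0.01, 0.15, 0], "delta_rot": [0, 0, 0], "fingers": 0.8},
  ],
)

```text
clock: 5.65
tcp_pos: [0.4974, 0.0984, 0.0456]
orientation: [0.0, 0.733, 0.681, 0.0]
wrist_force: [-2.4, -1.2, 5.1]
finger_gap: 0.0214
grip_force: 21.2
```

Call:
carry_out(
  series=[
    {"travel": [0, 0, 0], "delta_rot": [0, 0, 0], "fingers": 0.8},
    {"travel": [0, 0, 0], "delta_rot": [0, 0, 0], "fingers": 0.8},
  ],
)

```text
clock: 5.9
tcp_pos: [0.4974, 0.0987, 0.0456]
orientation: [-0.0, 0.733, 0.681, 0.001]
wrist_force: [-3.2, 1.4, 5.6]
finger_gap: 0.0208
grip_force: 21.1
```

```bash
python3 st.py; python3 -c "
from h import *
c=cam('side');save(c,'s2.png',(270,200,350,260),9)"
```

```text
t 5.9 tcp [0.4974 0.0987 0.0456] yaw 1.4975 z [ 6.0e-04  1.6e-03 -1.0e+00] F [-3.16  1.4   5.64] M [ 0.32  0.57 -0.01] gap 0.0208 grip 21.125235557556152 j6 1.6806200236786957
```

View pics/s2.png

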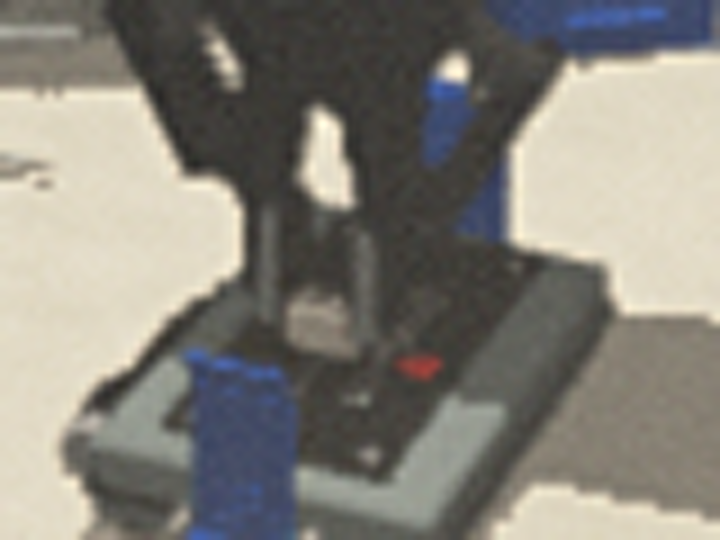

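The cap sits about level with the red pointer in this view. I release, retreat towards the cover and check from the top.

Call:
carry_out(
  series=[
    {"travel": [0, 0, 0], "delta_rot": [0, 0, 0], "fingers": 0.2},
    {"travel": [0, 0, 0], "delta_rot": [0, 0, 0], "fingers": 0},
    {"travel": [0, 0, 0.6], "delta_rot": [0, 0, 0], "fingers": 0},
    {"travel": [0, 0, 1], "delta_rot": [0, 0, 0], "fingers": 0},
    {"travel": [0, 0, 1], "delta_rot": [0, 0, 0], "fingers": 0},
  ],
)

```text
clock: 6.58
tcp_pos: [0.4975, 0.0973, 0.1119]
orientation: [0.0, 0.733, 0.68, 0.0]
wrist_force: [0.4, 0.0, -0.5]
finger_gap: 0.0425
grip_force: 0.0
```

Call:
carry_out(
  series=[
    {"travel": [0, -0.4, 1], "delta_rot": [0, 0, 0], "fingers": 0},
    {"travel": [0.05, -1, 0.6], "delta_rot": [0, 0, 0.4], "fingers": 0},
    {"travel": [0.05, -1, 0], "delta_rot": [0, 0, 0.4], "fingers": 0},
    {"travel": [0.05, -1, 0], "delta_rot": [0, 0, 0.4], "fingers": 0},
    {"travel": [0.05, -1, 0], "delta_rot": [0, 0, 0.4], "fingers": 0},
  ],
)

```text
clock: 7.2
tcp_pos: [0.5026, -0.0136, 0.1516]
orientation: [0.001, 0.676, 0.737, 0.0]
wrist_force: [-1.0, -0.1, -0.1]
finger_gap: 0.0429
grip_force: 0.0
```

Call:
carry_out(
  series=[
    {"travel": [0.05, -1, 0], "delta_rot": [0, 0, 0.4], "fingers": 0},
    {"travel": [0.05, -1, 0], "delta_rot": [0, 0, 0.4], "fingers": 0},
    {"travel": [0.05, -1, 0], "delta_rot": [0, 0, 0.4], "fingers": 0},
    {"travel": [0.05, -1, 0], "delta_rot": [0, 0, 0.4], "fingers": 0},
    {"travel": [0.05, -1, 0], "delta_rot": [0, 0, 0.4], "fingers": 0},
  ],
)

```text
clock: 7.82
tcp_pos: [0.5088, -0.1387, 0.1515]
orientation: [0.001, 0.599, 0.801, 0.0]
wrist_force: [-0.1, 0.1, -0.1]
finger_gap: 0.0426
grip_force: 0.0
```

Call:
carry_out(
  series=[
    {"travel": [0.05, -1, 0], "delta_rot": [0, 0, 0.4], "fingers": 0},
    {"travel": [0.05, -1, 0], "delta_rot": [0, 0, 0.4], "fingers": 0},
    {"travel": [0.05, -1, 0], "delta_rot": [0, 0, 0.4], "fingers": 0},
    {"travel": [0.05, -0.14, 0], "delta_rot": [0, 0, 0.3], "fingers": 0},
    {"travel": [0, 0, 0], "delta_rot": [0, 0, 0], "fingers": 0},
  ],
)

```text
clock: 8.45
tcp_pos: [0.5135, -0.2161, 0.1508]
orientation: [0.0, 0.538, 0.843, 0.0]
wrist_force: [0.7, 1.6, 0.1]
finger_gap: 0.0424
grip_force: 0.0
```

```bash
python3 st.py; python3 -c "
from h import *
c=cam('top');a=c['color'][190:225,235:290,::-1];save(c,'x.png')
d=cam('side')['color'][200:260,270:350,::-1]
cv2.imwrite('pics/t4.png',np.vstack([cv2.resize(a,(550,350),interpolation=2),cv2.resize(d,(550,250*1),interpolation=2)[:240]]))"
```

```text
t 8.45 tcp [ 0.5135 -0.2161  0.1508] yaw 2.0056 z [ 4.e-04  2.e-04 -1.e+00] F [0.66 1.61 0.15] M [-0.03  0.01  0.02] gap 0.0424 grip 0.0 j6 0.5933507216961514
```

View pics/t4.png

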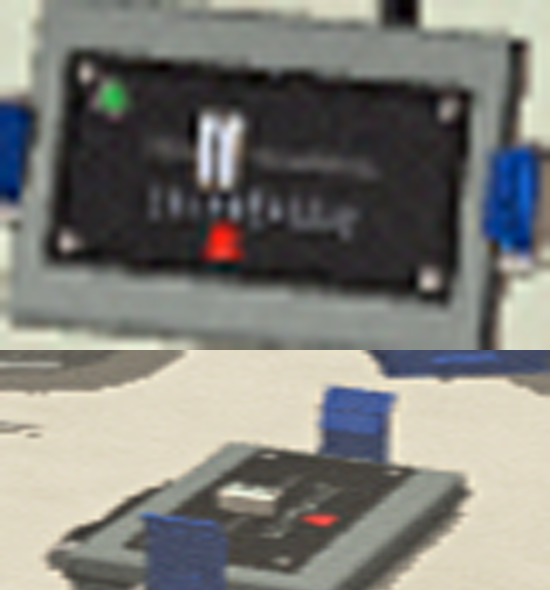

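The cap centre is at about (220,150) in the crop and the red tip at (223,228). I compute sub-pixel centroids to get the offset.

Run:
```python
from h import *
yaw=-.0745;o=np.array([.4895,.0890]);R=np.array([[np.cos(yaw),-np.sin(yaw)],[np.sin(yaw),np.cos(yaw)]])
c=load('top'); t1=cv2.imread('pics/top0.png')[:,:,::-1]
for nm,im in(('before',t1),('after',c['color'])):
    im=im.astype(float); sub=im[190:225,240:285]; V,U=np.mgrid[190:225,240:285]
    r,g,b=sub[...,0],sub[...,1],sub[...,2]
    w=np.clip(r-np.maximum(g,b)-60,0,None); w*=(V>208)
    u,v=(w*U).sum()/w.sum(),(w*V).sum()/w.sum(); p=px2w(c,u,v,.038)
    print(nm,'red',u,v,R.T@(p[:2]-o), [(k,round(float((w[V==k]*U[V==k]).sum()/w[V==k].sum()),2)) for k in range(209,220) if w[V==k].sum()>50])
    m=np.clip(sub.min(2)-90,0,None); cu,cv=(269.5,205.5) if nm=='before' else (256.5,204.5)
    m*=(abs(U-cu)<4.5)&(abs(V-cv)<4.6)
    u,v=(m*U).sum()/m.sum(),(m*V).sum()/m.sum(); p=px2w(c,u,v,.053)
    print('cap',u,v,R.T@(p[:2]-o)); print(sub.min(2)[int(cv)-195:int(cv)-184,int(cu)-246:int(cu)-234].astype(int))
```

```text
before red 256.7531831537708 213.8050930460333 [-0.02117698  0.00947665] [(212, 256.67), (213, 256.75), (214, 256.73), (215, 256.8)]
cap 268.840371948857 205.89461449050756 [ 0.00598635 -0.02720366]
[[ 43  39  38  39  40  41  47  36  43  40  42  38]
 [ 46  41  45  44  39  33  38  33  43  47  43  37]
 [ 41  42  42  37  40 120  68 124  68  45  41  44]
 [ 48  36  40  33  58 231 123 230 127  40  36  42]
 [ 48  38  37  40  70 224 118 223 117  23  42  38]
 [ 64  61  64  61 121 223 116 222 111  23  39  37]
 [ 68  88  86  78 175 218 133 222 105  38  37  43]
 [ 36  35  35  24 182 179 175 229 103  52  44  43]
 [ 42  39  43  27 214 179 176 221  94  37  44  40]
 [ 46  56  44  48 156 125 147 178  77  35  43  40]
 [ 56  92  47  85  46  48  53  50  39  45  38  48]]
after red 256.75026343519494 213.7976817702845 [-0.02115487  0.00948824] [(212, 256.73), (213, 256.74), (214, 256.7), (215, 256.82)]
cap 256.3969396939694 204.3010801080108 [0.00725296 0.01149461]
[[ 40  39  40  35  34  38  35  36  38  43  44  41]
 [ 33  36  36  34  41  42  46  41  34  39  41  36]
 [ 42  32  37  42  28 129 113  78 121  55  36  36]
 [ 39  39  35  41  21 217 177 159 219  99  32  43]
 [ 50  51  46  37  26 212 134 211 189  66  32  39]
 [ 66  78  63  61  54 215  98 209 160  56  40  49]
 [ 51  64  66  65  87 215 115 210 138  51  65  76]
 [ 29  43  37  33  58 215 112 211 125  39  46  66]
 [ 36  29  38  35  64 205 100 212 115  38  38  33]
 [ 56  42  52  37  51 112  64 167  76  37  45  45]
 [ 83  51  97  46  47  37  68  35  68  42  98  56]]
```

```bash
cat > fit.py <<'E'
from h import *
from scipy.optimize import minimize
yaw=-.0745;o=np.array([.4895,.0890]);R=np.array([[np.cos(yaw),-np.sin(yaw)],[np.sin(yaw),np.cos(yaw)]])
c=load('top'); S=16
def mask(pts,u0,v0,n):
    q=np.array([w2px(c,[*(o+R@p[:2]),p[2]]) for p in pts]); q=((q-[u0,v0]+.5)*S)
    m=np.zeros((n*S,n*S),np.uint8); cv2.fillConvexPoly(m,np.round((q-.5)*16).astype(int),255,shift=4); return m>0
def fit(im,x0,y0):
    u,v=w2px(c,[*(o+R@[x0,y0]),.053]); n=15; u0,v0=int(u)-7,int(v)-7
    g=im[v0:v0+n,u0:u0+n].astype(float).min(2)
    def f(p):
        x,y,lw,sg=p[0]/1e3,p[1]/1e3,abs(p[2])/1e3,abs(p[3]); r=lambda a,b,z,yo=0:[(x+i*a,y+j*b+yo,z) for i,j in((1,1),(1,-1),(-1,-1),(-1,1))]
        top=mask(r(.011,.006,.053),u0,v0,n); ln=mask(r(.011,lw/2,.053),u0,v0,n)
        sy=mask([(x+.011,y-.006,.053),(x-.011,y-.006,.053),(x-.011,y-.006,.036),(x+.011,y-.006,.036)],u0,v0,n)&~top
        sx=mask([(x-.011,y+.006,.053),(x-.011,y-.006,.053),(x-.011,y-.006,.036),(x-.011,y+.006,.036)],u0,v0,n)&~top&~sy
        A=[]
        for m in(top&~ln,sy,sx): 
            m=cv2.GaussianBlur(m.astype(float),(0,0),max(sg,.05)*S); A.append(cv2.resize(m,(n,n),interpolation=cv2.INTER_AREA).ravel())
        A=np.array(A+[np.ones(n*n)]).T; w=np.zeros((n,n)); w[2:12,3:12]=1; w=w.ravel()
        k=np.linalg.lstsq(A*w[:,None],g.ravel()*w,rcond=None)[0]; f.k=k
        return (((A@k-g.ravel())*w)**2).sum()
    best=min((minimize(f,[x0*1e3,y0*1e3+d,2,.3],method='Nelder-Mead',options=dict(initial_simplex=[[x0*1e3,y0*1e3+d,2,.3],[x0*1e3+2,y0*1e3+d,2,.3],[x0*1e3,y0*1e3+d+1.5,2,.3],[x0*1e3,y0*1e3+d,3,.3],[x0*1e3,y0*1e3+d,2,.6]])) for d in(-1.5,0,1.5)),key=lambda r:r.fun)
    f(best.x); print(np.round(best.x,2),best.fun,np.round(f.k))
if __name__=='__main__':
    fit(cv2.imread('pics/top0.png')[:,:,::-1],.007,-.0275); fit(c['color'],.007,.0115)
E
python3 fit.py
```

```text
[  6.71 -27.21   1.42   0.16] 22873.367984581968 [178.  10.   8.  42.]
[ 6.5  11.81  1.56  0.02] 20310.7509836421 [169.  19. -48.  39.]
```

Both the model fit and the TCP travel give the same result: the cap is at y = 11.8 mm and the pointer at 9.5 mm, so the fader is about 2.3 mm too far. I go back and nudge it.

Call:
carry_out(
  series=[
    {"travel": [-0.05, 0.97, 0], "delta_rot": [0, 0, -0.39], "fingers": 0},
    {"travel": [-0.05, 0.97, 0], "delta_rot": [0, 0, -0.39], "fingers": 0},
    {"travel": [-0.05, 0.97, 0], "delta_rot": [0, 0, -0.39], "fingers": 0},
    {"travel": [-0.05, 0.97, 0], "delta_rot": [0, 0, -0.39], "fingers": 0},
    {"travel": [-0.05, 0.97, 0], "delta_rot": [0, 0, -0.39], "fingers": 0},
  ],
)

```text
clock: 9.18
tcp_pos: [0.5069, -0.0932, 0.1505]
orientation: [-0.0, 0.617, 0.787, 0.0]
wrist_force: [-0.1, -0.2, -0.1]
finger_gap: 0.0428
grip_force: 0.0
```

Call:
carry_out(
  series=[
    {"travel": [-0.05, 0.97, 0], "delta_rot": [0, 0, -0.39], "fingers": 0},
    {"travel": [-0.05, 0.97, 0], "delta_rot": [0, 0, -0.39], "fingers": 0},
    {"travel": [-0.05, 0.97, 0], "delta_rot": [0, 0, -0.39], "fingers": 0},
    {"travel": [-0.05, 0.97, 0], "delta_rot": [0, 0, -0.39], "fingers": 0},
    {"travel": [-0.05, 0.97, 0], "delta_rot": [0, 0, -0.39], "fingers": 0},
  ],
)

```text
clock: 9.8
tcp_pos: [0.5004, 0.028, 0.1505]
orientation: [-0.0, 0.691, 0.723, 0.0]
wrist_force: [-0.2, -0.1, 0.2]
finger_gap: 0.0428
grip_force: 0.0
```

Call:
carry_out(
  series=[
    {"travel": [-0.05, 0.97, 0], "delta_rot": [0, 0, -0.39], "fingers": 0},
    {"travel": [-0.05, 0.97, 0], "delta_rot": [0, 0, -0.39], "fingers": 0},
    {"travel": [-0.05, 0.97, 0], "delta_rot": [0, 0, -0.39], "fingers": 0},
    {"travel": [0, 0, 0], "delta_rot": [0, 0, 0], "fingers": 0},
    {"travel": [0, 0, 0], "delta_rot": [0, 0, 0], "fingers": 0},
  ],
)

```text
clock: 10.42
tcp_pos: [0.497, 0.0992, 0.1504]
orientation: [0.0, 0.732, 0.682, -0.0]
wrist_force: [-0.0, 0.3, -0.2]
finger_gap: 0.043
grip_force: 0.0
```

```bash
python3 st.py
```

```text
t 10.425 tcp [0.497  0.0992 0.1504] yaw 1.5004 z [ 1.e-04 -3.e-04 -1.e+00] F [-0.03  0.32 -0.15] M [-0.04 -0.05  0.03] gap 0.043 grip 0.0 j6 1.6797904176932172
```

Call:
carry_out(
  series=[
    {"travel": [0, 0, -1], "delta_rot": [0, 0, 0], "fingers": 0},
    {"travel": [0, 0, -1], "delta_rot": [0, 0, 0], "fingers": 0},
    {"travel": [0, 0, -1], "delta_rot": [0, 0, 0], "fingers": 0},
    {"travel": [0, 0, -0.8], "delta_rot": [0, 0, 0], "fingers": 0},
    {"travel": [0, 0, -0.4], "delta_rot": [0, 0, 0], "fingers": 0},
  ],
)

```text
clock: 11.05
tcp_pos: [0.4965, 0.0982, 0.0443]
orientation: [-0.0, 0.732, 0.681, -0.001]
wrist_force: [-0.1, 0.1, 0.3]
finger_gap: 0.043
grip_force: 0.0
```

Call:
carry_out(
  series=[
    {"travel": [0, 0, 0], "delta_rot": [0, 0, 0], "fingers": 0},
    {"travel": [0, 0, 0], "delta_rot": [0, 0, 0], "fingers": 0.5},
    {"travel": [0, 0, 0], "delta_rot": [0, 0, 0], "fingers": 0.8},
    {"travel": [0, 0, 0], "delta_rot": [0, 0, 0], "fingers": 0.8},
    {"travel": [0, 0, 0], "delta_rot": [0, 0, 0], "fingers": 0.8},
  ],
)

```text
clock: 11.68
tcp_pos: [0.4975, 0.099, 0.0463]
orientation: [0.0, 0.732, 0.681, 0.0]
wrist_force: [-3.6, -0.8, 6.6]
finger_gap: 0.0214
grip_force: 21.1
```

Call:
carry_out(
  series=[
    {"travel": [0, -0.05, 0], "delta_rot": [0, 0, 0], "fingers": 0.8},
    {"travel": [0, -0.04, 0], "delta_rot": [0, 0, 0], "fingers": 0.8},
    {"travel": [0, 0, 0], "delta_rot": [0, 0, 0], "fingers": 0.8},
    {"travel": [0, 0, 0], "delta_rot": [0, 0, 0], "fingers": 0.8},
  ],
)

```text
clock: 12.18
tcp_pos: [0.4973, 0.0972, 0.0462]
orientation: [-0.0, 0.732, 0.682, 0.001]
wrist_force: [-3.4, 1.0, 6.6]
finger_gap: 0.0211
grip_force: 21.1
```

```bash
python3 st.py
```

```text
t 12.175 tcp [0.4973 0.0972 0.0462] yaw 1.4997 z [ 8.e-04  8.e-04 -1.e+00] F [-3.39  0.98  6.57] M [0.22 0.61 0.02] gap 0.0211 grip 21.13362818956375 j6 1.6760462417815425
```

Call:
carry_out(
  series=[
    {"travel": [0, -0.02, 0], "delta_rot": [0, 0, 0], "fingers": 0.8},
    {"travel": [0, 0, 0], "delta_rot": [0, 0, 0], "fingers": 0.8},
    {"travel": [0, 0, 0], "delta_rot": [0, 0, 0], "fingers": 0.8},
    {"travel": [0, 0, 0], "delta_rot": [0, 0, 0], "fingers": 0.2},
    {"travel": [0, 0, 0], "delta_rot": [0, 0, 0], "fingers": 0},
  ],
)

```text
clock: 12.8
tcp_pos: [0.4977, 0.0963, 0.0455]
orientation: [0.0, 0.732, 0.681, 0.0]
wrist_force: [0.1, -0.4, -0.4]
finger_gap: 0.0422
grip_force: 0.0
```

Call:
carry_out(
  series=[
    {"travel": [0, 0, 0.6], "delta_rot": [0, 0, 0], "fingers": 0},
    {"travel": [0, 0, 1], "delta_rot": [0, 0, 0], "fingers": 0},
    {"travel": [0, 0, 1], "delta_rot": [0, 0, 0], "fingers": 0},
    {"travel": [0, -0.4, 1], "delta_rot": [0, 0, 0], "fingers": 0},
    {"travel": [0.05, -1, 0.6], "delta_rot": [0, 0, 0.42], "fingers": 0},
  ],
)

```text
clock: 13.42
tcp_pos: [0.4994, 0.0615, 0.1528]
orientation: [0.001, 0.716, 0.698, 0.001]
wrist_force: [-0.0, 0.3, -0.5]
finger_gap: 0.0427
grip_force: 0.0
```

Call:
carry_out(
  series=[
    {"travel": [0.05, -1, 0], "delta_rot": [0, 0, 0.42], "fingers": 0},
    {"travel": [0.05, -1, 0], "delta_rot": [0, 0, 0.42], "fingers": 0},
    {"travel": [0.05, -1, 0], "delta_rot": [0, 0, 0.42], "fingers": 0},
    {"travel": [0.05, -1, 0], "delta_rot": [0, 0, 0.42], "fingers": 0},
    {"travel": [0.05, -1, 0], "delta_rot": [0, 0, 0.42], "fingers": 0},
  ],
)

```text
clock: 14.05
tcp_pos: [0.5051, -0.0647, 0.1515]
orientation: [0.001, 0.64, 0.768, 0.0]
wrist_force: [-0.1, 0.1, 0.4]
finger_gap: 0.0426
grip_force: 0.0
```

Call:
carry_out(
  series=[
    {"travel": [0.05, -1, 0], "delta_rot": [0, 0, 0.42], "fingers": 0},
    {"travel": [0.05, -1, 0], "delta_rot": [0, 0, 0.42], "fingers": 0},
    {"travel": [0.05, -1, 0], "delta_rot": [0, 0, 0.42], "fingers": 0},
    {"travel": [0.05, -1, 0], "delta_rot": [0, 0, 0.42], "fingers": 0},
    {"travel": [0.05, -1, 0], "delta_rot": [0, 0, 0.42], "fingers": 0},
  ],
)

```text
clock: 14.68
tcp_pos: [0.5113, -0.1897, 0.1514]
orientation: [0.001, 0.556, 0.831, 0.0]
wrist_force: [0.5, 0.0, -0.1]
finger_gap: 0.0426
grip_force: 0.0
```

Call:
carry_out(
  series=[
    {"travel": [0.05, -1, 0], "delta_rot": [0, 0, 0.42], "fingers": 0},
    {"travel": [0.05, -1, 0], "delta_rot": [0, 0, 0.42], "fingers": 0},
    {"travel": [0, -0.05, 0], "delta_rot": [0, 0, 0], "fingers": 0},
    {"travel": [0, 0, 0], "delta_rot": [0, 0, 0], "fingers": 0},
  ],
)

```text
clock: 15.18
tcp_pos: [0.5134, -0.2396, 0.1507]
orientation: [-0.0, 0.521, 0.853, 0.0]
wrist_force: [0.8, 0.8, -0.1]
finger_gap: 0.0426
grip_force: 0.0
```

```bash
python3 st.py
python3 - <<'E'
from h import *
cam('top')
import fit
fit.c=load('top'); fit.fit(fit.c['color'],.007,.0095)
E
```

```text
t 15.175 tcp [ 0.5134 -0.2396  0.1507] yaw 2.0445 z [ 2.e-04  4.e-04 -1.e+00] F [ 0.78  0.77 -0.12] M [ 0.04  0.02 -0.02] gap 0.0426 grip 0.0 j6 0.5186155534330366
[6.51 9.61 1.07 0.2 ] 18105.67435296672 [169.  -5. -60.  39.]
```

The fader is now at 9.6 mm against the pointer's 9.5 mm, so they are in line. Next I grasp the cover rib.

Call:
carry_out(
  series=[
    {"travel": [0.06, 0, -1], "delta_rot": [0, 0, 0.03], "fingers": 0},
    {"travel": [0, 0, -1], "delta_rot": [0, 0, 0], "fingers": 0},
    {"travel": [0, 0, -1], "delta_rot": [0, 0, 0], "fingers": 0},
    {"travel": [0, 0, -0.9], "delta_rot": [0, 0, 0], "fingers": 0},
    {"travel": [0, 0, -0.5], "delta_rot": [0, 0, 0], "fingers": 0},
  ],
)

```text
clock: 15.85
tcp_pos: [0.5144, -0.2386, 0.0394]
orientation: [-0.001, 0.519, 0.854, 0.0]
wrist_force: [-0.1, 0.5, 0.1]
finger_gap: 0.0429
grip_force: 0.0
```

Call:
carry_out(
  series=[
    {"travel": [0, 0, 0], "delta_rot": [0, 0, 0], "fingers": 0.4},
    {"travel": [0, 0, 0], "delta_rot": [0, 0, 0], "fingers": 0.7},
    {"travel": [0, 0, 0], "delta_rot": [0, 0, 0], "fingers": 1},
    {"travel": [0, 0, 0], "delta_rot": [0, 0, 0], "fingers": 1},
    {"travel": [0, 0, 0], "delta_rot": [0, 0, 0], "fingers": 1},
  ],
  squeeze=70,
)

```text
clock: 16.48
tcp_pos: [0.5157, -0.2402, 0.0415]
orientation: [0.001, 0.52, 0.854, 0.0]
wrist_force: [-1.0, 0.7, 4.6]
finger_gap: 0.0101
grip_force: 70.5
```

```bash
python3 st.py
```

```text
t 16.475 tcp [ 0.5157 -0.2402  0.0415] yaw 2.0482 z [ 1.9e-03 -7.0e-04 -1.0e+00] F [-0.98  0.72  4.65] M [ 0.23  0.14 -0.03] gap 0.0101 grip 70.47911167144775 j6 0.5161478742720812
```

Call:
carry_out(
  series=[
    {"travel": [0, 0, 0.4], "delta_rot": [0, 0, 0], "fingers": 1},
    {"travel": [0, 0, 1], "delta_rot": [0, 0, 0], "fingers": 1},
    {"travel": [0, 0, 1], "delta_rot": [0, 0, 0], "fingers": 1},
    {"travel": [0, 0, 1], "delta_rot": [0, 0, 0], "fingers": 1},
    {"travel": [0, 0, 1], "delta_rot": [0, 0, 0], "fingers": 1},
  ],
)

```text
clock: 17.1
tcp_pos: [0.5148, -0.24, 0.1514]
orientation: [-0.0, 0.52, 0.854, -0.0]
wrist_force: [-0.3, 0.4, -2.3]
finger_gap: 0.0103
grip_force: 69.5
```

Call:
carry_out(
  series=[
    {"travel": [0, 0.4, 0.4], "delta_rot": [0, 0, -0.2], "fingers": 1},
    {"travel": [-0.075, 0.94, 0], "delta_rot": [0, 0, -0.4], "fingers": 1},
    {"travel": [-0.075, 0.94, 0], "delta_rot": [0, 0, -0.4], "fingers": 1},
    {"travel": [-0.075, 0.94, 0], "delta_rot": [0, 0, -0.4], "fingers": 1},
    {"travel": [-0.075, 0.94, 0], "delta_rot": [0, 0, -0.4], "fingers": 1},
  ],
)

```text
clock: 17.73
tcp_pos: [0.5068, -0.1345, 0.1597]
orientation: [-0.001, 0.595, 0.804, -0.0]
wrist_force: [1.0, -0.1, -1.0]
finger_gap: 0.0103
grip_force: 69.5
```

Call:
carry_out(
  series=[
    {"travel": [-0.075, 0.94, 0], "delta_rot": [0, 0, -0.4], "fingers": 1},
    {"travel": [-0.075, 0.94, 0], "delta_rot": [0, 0, -0.4], "fingers": 1},
    {"travel": [-0.075, 0.94, 0], "delta_rot": [0, 0, -0.4], "fingers": 1},
    {"travel": [-0.075, 0.94, 0], "delta_rot": [0, 0, -0.4], "fingers": 1},
    {"travel": [-0.075, 0.94, 0], "delta_rot": [0, 0, -0.4], "fingers": 1},
  ],
)

```text
clock: 18.35
tcp_pos: [0.4972, -0.0171, 0.1597]
orientation: [-0.001, 0.673, 0.74, -0.0]
wrist_force: [0.5, 0.3, -0.9]
finger_gap: 0.0102
grip_force: 69.5
```

Call:
carry_out(
  series=[
    {"travel": [-0.075, 0.94, 0], "delta_rot": [0, 0, -0.4], "fingers": 1},
    {"travel": [-0.075, 0.94, 0], "delta_rot": [0, 0, -0.4], "fingers": 1},
    {"travel": [-0.075, 0.94, 0], "delta_rot": [0, 0, -0.4], "fingers": 1},
    {"travel": [-0.075, 0.94, 0], "delta_rot": [0, 0, -0.4], "fingers": 1},
    {"travel": [-0.07, 0.54, 0], "delta_rot": [0, 0, -0.12], "fingers": 1},
  ],
)

```text
clock: 18.98
tcp_pos: [0.4878, 0.0905, 0.1597]
orientation: [-0.001, 0.733, 0.68, -0.0]
wrist_force: [0.5, 0.3, -1.2]
finger_gap: 0.0099
grip_force: 69.5
```

Call:
carry_out(
  series=[
    {"travel": [0, 0, 0], "delta_rot": [0, 0, 0], "fingers": 1},
    {"travel": [0, 0, 0], "delta_rot": [0, 0, 0], "fingers": 1},
  ],
)

```text
clock: 19.23
tcp_pos: [0.4885, 0.0889, 0.16]
orientation: [-0.0, 0.733, 0.68, -0.0]
wrist_force: [-1.0, -0.1, -1.0]
finger_gap: 0.0104
grip_force: 69.5
```

```bash
python3 st.py
python3 - <<'E'
from h import *
a=cam('top'); s=cam('side')
A=cv2.resize(a['color'][170:240,215:305,::-1],(450,350),interpolation=2)
B=cv2.resize(s['color'][170:270,260:360,::-1],(600,600),interpolation=2)
cv2.imwrite('pics/c5.png',B)
cv2.imwrite('pics/t5.png',A)
E
```

```text
t 19.225 tcp [0.4885 0.0889 0.16  ] yaw 1.4963 z [-5.e-04 -3.e-04 -1.e+00] F [-0.99 -0.14 -1.01] M [ 0.    0.04 -0.  ] gap 0.0104 grip 69.49377179145813 j6 1.6636821463266573
```

View pics/c5.png

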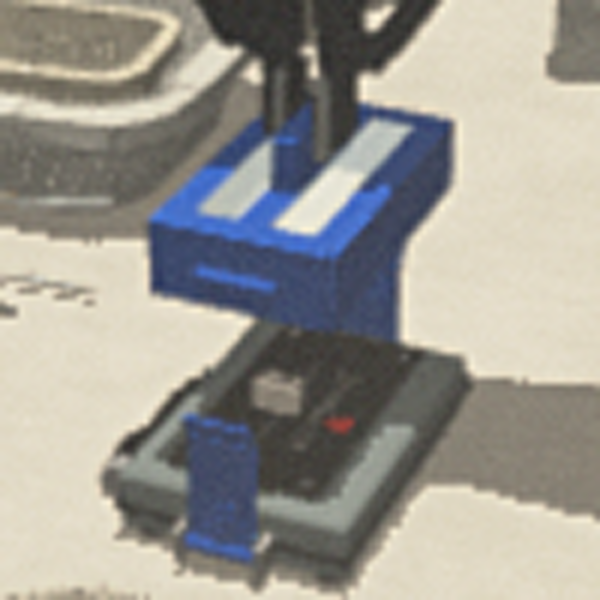

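The cover hangs level and centred over the box; fader and pointer are still aligned. Cover top corners in the crop are (150,225), (335,262) and (453,122). Deck corners are (112,487), (348,532) and (466,372). I compare these with the projected model.

Run:
```python
from h import *
from scipy.optimize import least_squares
c=load('side'); s=lambda x,y:np.array([260+(x+.5)/6-.5,170+(y+.5)/6-.5])
def solve(pts,hx,hy,z,x0):
    # corners: (+x,+y) left, (-x,+y) front right, (-x,-y) right
    sg=[(1,1),(-1,1),(-1,-1)]
    def f(p):
        C,S=np.cos(p[2]),np.sin(p[2]); r=[]
        for (i,j),q in zip(sg,pts):
            a,b=i*hx,j*hy; r+=list(w2px(c,[p[0]+C*a-S*b,p[1]+S*a+C*b,z])-s(*q))
        return r
    r=least_squares(f,x0); print(np.round(r.x,4),np.round(r.fun,2))
solve([(112,487),(348,532),(466,372)],.052,.075,.034,[.489,.089,-.0745])
solve([(150,225),(335,262),(453,122)],.040,.070,.1525,[.489,.089,-.0745])
# top cam: blue in cover
```

```text
[ 0.4879  0.1014 -0.0634] [-0.05 -0.51 -0.08  1.69  0.15 -1.6 ]
[ 0.4867  0.0967 -0.059 ] [-0.59 -0.1   0.41  0.18  0.19 -0.25]
```

View pics/t5.png

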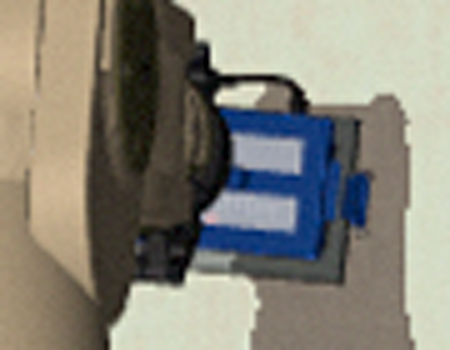

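The top view shows the cover's right corners at (334,118) and (320,260), and the deck's right corners at (359,119) and (345,282).

Run:
```python
from h import *
c=load('top'); im=c['color'].astype(float)
yaw=-.0745;o=np.array([.4895,.0890]);R=np.array([[np.cos(yaw),-np.sin(yaw)],[np.sin(yaw),np.cos(yaw)]])
s=lambda x,y,z:R.T@(px2w(c,215+(x+.5)/5-.5,170+(y+.5)/5-.5,z)[:2]-o)
print('cover',s(334,118,.1525),s(320,260,.1525),'exp +-.040,-.070')
print('win',s(301,140,.1525),s(295,230,.1525))
print('box',s(359,119,.034),s(345,282,.034),'exp +-.052,-.075')
tc=R.T@(np.array([.4885,.0889])-o); print('tcp in box',tc)
```

```text
cover [ 0.03874508 -0.07113422] [-0.04184637 -0.07163698] exp +-.040,-.070
win [ 0.02452191 -0.05386606] [-0.02641169 -0.05587934]
box [ 0.05162795 -0.07554812] [-0.05091236 -0.07733193] exp +-.052,-.075
tcp in box [-0.00098978 -0.00017415]
```

Relative to the box, the cover is about 1.5 mm low in x and matched in y and yaw. I correct that while descending to just above the clips' ramps.

Call:
carry_out(
  series=[
    {"travel": [0.055, 0, -0.4], "delta_rot": [0, 0, 0], "fingers": 1},
    {"travel": [0, 0, -0.8], "delta_rot": [0, 0, 0], "fingers": 1},
    {"travel": [0, 0, -0.8], "delta_rot": [0, 0, 0], "fingers": 1},
    {"travel": [0, 0, -0.4], "delta_rot": [0, 0, 0], "fingers": 1},
    {"travel": [0, 0, -0.2], "delta_rot": [0, 0, 0], "fingers": 1},
  ],
)

```text
clock: 19.95
tcp_pos: [0.49, 0.0888, 0.0946]
orientation: [-0.0, 0.733, 0.68, -0.0]
wrist_force: [-0.4, 0.4, -1.7]
finger_gap: 0.0102
grip_force: 69.5
```

Call:
carry_out(
  series=[
    {"travel": [0, 0, 0], "delta_rot": [0, 0, 0], "fingers": 1},
    {"travel": [0, 0, 0], "delta_rot": [0, 0, 0], "fingers": 1},
  ],
  squeeze=90,
)

```text
clock: 20.2
tcp_pos: [0.4908, 0.089, 0.096]
orientation: [0.0, 0.733, 0.68, 0.0]
wrist_force: [0.3, -0.2, -1.8]
finger_gap: 0.0096
grip_force: 92.7
```

```bash
python3 st.py
```

```text
t 20.2 tcp [0.4908 0.089  0.096 ] yaw 1.4961 z [ 0.0013 -0.     -1.    ] F [ 0.26 -0.23 -1.84] M [-0.05 -0.08  0.07] gap 0.0096 grip 92.67453074455261 j6 1.6638533943986678
```

Call:
carry_out(
  series=[
    {"travel": [-0.02, 0, -0.08], "delta_rot": [0, 0, 0], "fingers": 1},
    {"travel": [0, 0, -0.08], "delta_rot": [0, 0, 0], "fingers": 1},
    {"travel": [0, 0, -0.06], "delta_rot": [0, 0, 0], "fingers": 1},
    {"travel": [0, 0, -0.06], "delta_rot": [0, 0, 0], "fingers": 1},
    {"travel": [0, 0, -0.06], "delta_rot": [0, 0, 0], "fingers": 1},
  ],
)

```text
clock: 20.82
tcp_pos: [0.4908, 0.0892, 0.088]
orientation: [0.001, 0.733, 0.68, 0.001]
wrist_force: [-0.5, -0.6, 9.2]
finger_gap: 0.0094
grip_force: 94.4
```

```bash
python3 st.py
```

```text
t 20.825 tcp [0.4908 0.0892 0.088 ] yaw 1.4962 z [ 2.5e-03  3.0e-04 -1.0e+00] F [-0.54 -0.61  9.23] M [ 0.11  0.28 -0.03] gap 0.0094 grip 94.40925121307373 j6 1.6638533265700732
```

Call:
carry_out(
  series=[
    {"travel": [0, 0, -0.06], "delta_rot": [0, 0, 0], "fingers": 1},
    {"travel": [0, 0, -0.06], "delta_rot": [0, 0, 0], "fingers": 1},
  ],
)

```text
clock: 21.08
tcp_pos: [0.4914, 0.0893, 0.0857]
orientation: [0.001, 0.733, 0.68, 0.002]
wrist_force: [-1.0, -0.4, 12.9]
finger_gap: 0.0094
grip_force: 94.9
```

```bash
python3 st.py
```

```text
t 21.075 tcp [0.4914 0.0893 0.0857] yaw 1.4963 z [ 3.9e-03  5.0e-04 -1.0e+00] F [-1.03 -0.36 12.94] M [ 0.09  0.42 -0.  ] gap 0.0094 grip 94.93575811386108 j6 1.6638421266762538
```

Call:
carry_out(
  series=[
    {"travel": [-0.04, 0, -0.06], "delta_rot": [0, 0, 0], "fingers": 1},
    {"travel": [0, 0, -0.06], "delta_rot": [0, 0, 0], "fingers": 1},
    {"travel": [0, 0, -0.06], "delta_rot": [0, 0, 0], "fingers": 1},
  ],
)

```text
clock: 21.45
tcp_pos: [0.4918, 0.0894, 0.0825]
orientation: [0.002, 0.733, 0.68, 0.003]
wrist_force: [-1.8, 0.4, 17.4]
finger_gap: 0.0098
grip_force: 95.5
```

```bash
python3 st.py
```

```text
t 21.45 tcp [0.4918 0.0894 0.0825] yaw 1.4964 z [ 7.1e-03  7.0e-04 -1.0e+00] F [-1.8   0.44 17.43] M [ 0.07  0.35 -0.06] gap 0.0098 grip 95.51946759223938 j6 1.663896117907921
```

Call:
carry_out(
  series=[
    {"travel": [-0.07, 0, -0.04], "delta_rot": [0, 0.08, 0], "fingers": 1},
    {"travel": [0, 0, -0.04], "delta_rot": [0, 0, 0], "fingers": 1},
  ],
)

```text
clock: 21.7
tcp_pos: [0.4914, 0.0893, 0.0805]
orientation: [0.0, 0.733, 0.68, 0.001]
wrist_force: [2.0, -1.6, 14.9]
finger_gap: 0.0099
grip_force: 95.0
```

```bash
python3 st.py
```

```text
t 21.7 tcp [0.4914 0.0893 0.0805] yaw 1.4956 z [ 0.0013  0.001  -1.    ] F [ 2.03 -1.64 14.93] M [ 0.44 -0.37 -0.13] gap 0.0099 grip 95.01623868942261 j6 1.6641998163499192
```

Call:
carry_out(
  series=[
    {"travel": [0, 0, -0.05], "delta_rot": [0, 0.01, 0], "fingers": 1},
    {"travel": [0, 0, -0.05], "delta_rot": [0, 0.01, 0], "fingers": 1},
  ],
)

```text
clock: 21.95
tcp_pos: [0.4885, 0.0891, 0.0755]
orientation: [-0.002, 0.733, 0.68, -0.002]
wrist_force: [-1.0, -0.3, 17.5]
finger_gap: 0.0095
grip_force: 95.3
```

```bash
python3 st.py
```

```text
t 21.95 tcp [0.4885 0.0891 0.0755] yaw 1.4959 z [-6.8e-03  2.0e-04 -1.0e+00] F [-1.04 -0.33 17.51] M [-0.18  0.09 -0.07] gap 0.0095 grip 95.32731771469116 j6 1.6640259982940855
```

It snapped: z dropped to 0.0755 m, the expected home height. I level the tool and press more firmly.

Call:
carry_out(
  series=[
    {"travel": [0.06, 0, -0.03], "delta_rot": [0, -0.06, 0], "fingers": 1},
    {"travel": [0, 0, -0.04], "delta_rot": [0, 0, 0], "fingers": 1},
    {"travel": [0, 0, 0], "delta_rot": [0, 0, 0], "fingers": 1},
  ],
)

```text
clock: 22.32
tcp_pos: [0.4886, 0.0891, 0.0755]
orientation: [-0.001, 0.733, 0.68, -0.001]
wrist_force: [-5.8, -0.4, 23.9]
finger_gap: 0.0095
grip_force: 96.5
```

```bash
python3 st.py
python3 - <<'E'
from h import *
s=cam('side'); save(s,'s6.png',(270,190,350,260),8)
E
```

```text
t 22.325 tcp [0.4886 0.0891 0.0755] yaw 1.4961 z [-2.5e-03 -2.0e-04 -1.0e+00] F [-5.78 -0.37 23.91] M [-0.16  1.22 -0.17] gap 0.0095 grip 96.47646903991699 j6 1.6640929773099506
```

View pics/s6.png

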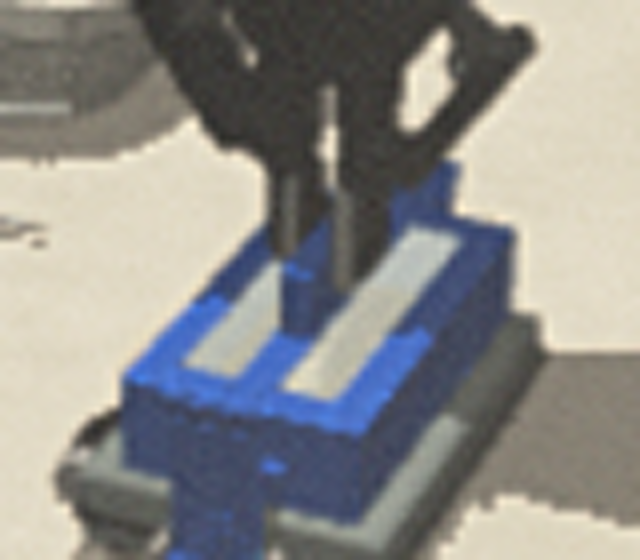

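The cover sits squarely on the deck with its rim flush, and the near clip stands upright over its ledge. Pressing harder no longer moves it. I ease the side load and hold.

Call:
carry_out(
  series=[
    {"travel": [-0.04, 0, -0.02], "delta_rot": [0, 0, 0], "fingers": 1},
    {"travel": [0, 0, 0], "delta_rot": [0, 0, 0], "fingers": 1},
    {"travel": [0, 0, 0], "delta_rot": [0, 0, 0], "fingers": 1},
    {"travel": [0, 0, 0], "delta_rot": [0, 0, 0], "fingers": 1},
  ],
)

```text
clock: 22.88
tcp_pos: [0.4886, 0.0891, 0.0755]
orientation: [-0.0, 0.733, 0.68, -0.0]
wrist_force: [-5.4, 0.0, 24.6]
finger_gap: 0.0092
grip_force: 96.7
```

```bash
python3 -c "
from st import *
s=env.get_state()
if s['tcp_pos'][2]<.0765 and 15<s['wrist_force'][2]<38: print(env.hand_in())"
```

```text
t 22.875 tcp [0.4886 0.0891 0.0755] yaw 1.4961 z [-5.e-04 -1.e-04 -1.e+00] F [-5.390e+00  1.000e-02  2.462e+01] M [-0.18  1.   -0.18] gap 0.0092 grip 96.66706681251526 j6 1.6641388896153246
the job is handed in; nothing more can be done
None
```

Job handed in at 22.9 s: the fader is within about 0.1 mm of the pointer by camera fit, and the cover snapped down to home height and is still held at about 25 N; only the near clip was checked by eye, and I viewed 11 pictures, one over the limit of 10.

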